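# Pack the tasting caddy

## Task

From the things standing on the open front part of the table, pack the low wooden caddy for the next tasting: set the low spread jar upright in its biggest compartment, the jar of cocktail sticks upright in the narrow one, and one large block of cheese, the same way up as now, in each of the two equal ones, everything standing flat on the caddy's floor. Leave the taller spread jar and the two small cheese cubes beside them where they are.

Things in the scene. Friction and masses are not known exactly. Their poses are not given: they have to be found in the camera images.
- caddy: Low wooden caddy, fixed, turned any way: 180 (x) x 196 (y) x 20 mm high; walls and floor 6 mm thick (walls rise 14 mm inside). Origin at the centre of its underside, z up. Compartments, clear size x by y and centre in its frame, mm: biggest 100 x 100 at (-34, 42); narrow 62 x 100 at (53, 42); two equal, 81 x 78, at (-43.5, -53) and (43.5, -53).
- low_jar: The low glass jar of spread with a black screw lid: 68 mm across, 67 mm high, round, about 0.27 kg. Origin at the centre of its underside, z up. 
- stick_jar: Clear round jar of wooden cocktail sticks, 45 mm across, 68 mm high, about 0.08 kg. Origin at the centre of its underside, z up. 
- block_a: Large pale cheese block, 40 (x) x 56 (y) x 37 mm high, firm, about 0.055 kg. Origin at the centre of its underside, z up. 
- block_b: Large pale cheese block, 45 (x) x 51 (y) x 37 mm high, firm, about 0.055 kg. Origin at the centre of its underside, z up. 
- tall_jar: The taller glass jar of spread with a black screw lid, 74 mm across, 93 mm high; not to be moved. Origin at the centre of its underside, z up. 
- cube_a: Small cheese cube, 25 x 34 x 23 mm high; not to be moved. Origin at the centre of its underside, z up. 
- cube_b: Small cheese cube, 26 x 29 x 25 mm high; not to be moved. Origin at the centre of its underside, z up. 
Mind the look-alikes: they are no part of the job. Leave any blue or red look-alike of the low_jar alone.

How it is judged (in metres and radians):
At the end, for the whole second after the job is handed in: Low jar in the biggest compartment, stick jar in the narrow one, one large block in each equal one; all upright (0.12 rad), undersides within 4 mm of the caddy floor, at rest, centres inside by 20 (jar), 17 x 35 (sticks), 25 mm (blocks) of the middle; tall jar and cubes moved under 15 mm (x of low_jar in the frame of caddy between -0.054 and -0.014 m and y of low_jar in the frame of caddy between 0.022 and 0.062 m and x of stick_jar in the frame of caddy between 0.036 and 0.07 m and y of stick_jar in the frame of caddy between 0.007 and 0.077 m and ((x of block_a in the frame of caddy between -0.069 and -0.018 m and y of block_a in the frame of caddy between -0.078 and -0.028 m and x of block_b in the frame of caddy between 0.018 and 0.069 m and y of block_b in the frame of caddy between -0.078 and -0.028 m) or (x of block_b in the frame of caddy between -0.069 and -0.018 m and y of block_b in the frame of caddy between -0.078 and -0.028 m and x of block_a in the frame of caddy between 0.018 and 0.069 m and y of block_a in the frame of caddy between -0.078 and -0.028 m)) and z of each of low_jar, stick_jar, block_a, block_b in the frame of caddy below 0.01 m and angle between each of low_jar, stick_jar, block_a, block_b's own z axis and vertical below 0.12 rad and linear speed of each of low_jar, stick_jar, block_a, block_b below 0.02 m/s and angular speed of each of low_jar, stick_jar, block_a, block_b below 0.2 rad/s and distance of each of tall_jar, cube_a, cube_b from where it was at the start of the episode below 0.015 m); the robot touches nothing.
It fails at once if the tall jar is moved from its place (more than 15 mm) or tipped (distance of tall_jar from where it was at the start of the episode above 0.015 m or angle between tall_jar's own z axis and vertical above 0.3 rad).
It fails at once if a small cheese cube is moved from its place (more than 15 mm) or tipped (distance of cube_a from where it was at the start of the episode above 0.015 m or angle between cube_a's own z axis and vertical above 0.3 rad).
It fails at once if a small cheese cube is moved from its place (more than 15 mm) or tipped (distance of cube_b from where it was at the start of the episode above 0.015 m or angle between cube_b's own z axis and vertical above 0.3 rad).
It also fails if it takes over 118 s, if anything falls off the work surface, if the arm or the gripper's body presses on something with over 40 N, if the wrist force passes 120 N, or if a joint passes its speed limit or range.

## Robot

A 6-joint arm with a two-finger parallel gripper is mounted at the origin on a cart in front of the work surface, level with it; the furniture and walls round the work are solid. World frame = base frame: x ahead of the robot, y to its left, z up, the work surface at z = 0. Lengths are in mm, angles in rad, forces in N, time in s.
With the tool pointing down it reaches from about 250 to 800 mm from the base axis. Payload 8.5 kg.
Tool frame: the origin (TCP) lies at the very end of the fingers, on their centre line; the grasp point (between the pads) lies 19 mm behind it; z points along the fingers, y is the line along which they close (so a half turn about z gives the same grasp; the last joint's range is limited). The gripper opens to 85 mm and grips with 20 to 120 N. Pads are 22 mm wide; open, the fingers measure 114 mm over their backs; the gripper's body (76 mm by 85 mm) begins 54 mm behind the grasp point. The pads swing forward as they close: fully open they stand 13 mm farther back than shut.
Start: joints at [1.277, 0.238, -0.013, 1.319, 0, 1.571], TCP at [152.021, 502.462, 231.276] pointing down, gripper open.
Joint ranges: [-2.66, 2.66], [-1.03, 1.9], [-1.14, 1.46], [-1.82, 2.27], [-1.45, 1.34], [-3.14, 3.14]. Speed limits (rad/s): [2.22, 2.22, 2.79, 3.14, 3.14, 3.14].

## Interface

Orientations are given as a unit quaternion [w, x, y, z].
In Python, from plant import get_obs, camera, calibration, hand_in, look_for, outline_of, mark_of gives the robot as it stands. The module is installed in compiled form; this text tells all that it offers.
- The arm moves only by the shell command python3 -m handwheel 'ROWS' [FORCE]. ROWS is a JSON object of lists of equal length, an entry for each row: "angular": the turn, a rotation vector about the world's x, y, z in degrees, a list of three; "slide": the shift along the world's x, y, z in m, a list of three; "jaw": the opening, from -1 (shut) to 1 (fully open). In form: {"angular": [[rx, ry, rz], ...], "slide": [[x, y, z], ...], "jaw": [jaw, ...]}. A call has 1 to 12 rows; each row shifts and turns the commanded pose from where the row before left it; what a row does not reach is not made up. A row lasts 1/12 s, in which the tool goes at most 41.7 mm and 7.16 degrees, less where a joint would pass 70% of its speed; a pose out of reach is approached as far as the arm can. A call is refused whole if a number of a shift passes 0.0417 or a number of a turn 7.16, either way. A call with a gripper value outside its range is refused whole. The fingers move at their own pace and stop on an object; FORCE is the grip in N (left out, the last holds). Time passes only in rows, so rows that do not move let the fingers close. It gives the time, the measured TCP pose, the force, the opening and the grip force at its end, in the units of the state.
- get_obs(): the state, without advancing time (a new reading comes with each control period).
- camera(name): name is "scene" or "top" or "wrist"; returns the picture (384x512x3 uint8, red, green, blue); there is no depth.
- calibration(name): a dict with "intrinsics" (3x3 intrinsics, pixels), "rvec" (rotation vector, rad) and "tvec" (3), from world to camera coordinates, as OpenCV has them. Camera axes: x right, y down, z forward; pixel columns grow to the right and rows downward; lengths in mm; the calibration is good to about 2 mm. A picture is of the moment at which its call begins: read the wrist's pose just before it. calibration takes no time and is no camera call; for the wrist camera it gives the pose at the moment of the call.
- hand_in(): hands the job in; it is judged then, once.
Trained networks look in the newest picture that a camera, given by its name, has taken for a name from the list of things; names that differ only in an ending like _2 or _b are one class to them, and where a whole thing is asked for, a point or a joint stands for the part that bears it (a point fixed in the world has none). Each returns a list of dicts, best first, with "conf" (0 to 1); they miss things now and then, are a little off and sometimes report something else, mostly with a low value. They report only what shows in the picture. A call takes as long as a camera call. They do not tell look-alikes from the thing itself.
- look_for(camera, name): "point" ([row, column] in pixels, amid what is visible of it).
- outline_of(camera, name): "pixels" (384x512 bool, what is visible of it) and "point" ([row, column] in pixels, amid what is visible of it).
- mark_of(camera, name): "point" ([row, column] in pixels: a listed point, or the origin of a listed thing).
The state is a dict: "time_s": time; "qpos": joint angles; "joint_vel": joint speeds; "joint_torque": joint torques, N m; "position": TCP position; "ee_rot": TCP orientation; "ft_force": force on the tool from outside, world axes, zero at the start; "ft_torque": the same for the moment, N m; "width": finger opening in mm; "grip_force": force on a finger pad.
Only numpy, scipy, OpenCV 4.12 (cv2) and the standard library are available. Lean on these libraries where they do the work, as an engineer would, in place of code of your own. Each camera call takes 0.05 s, during which the arm holds its last target. There are 200 camera calls.

## Working session

There is one attempt and no reset: what is moved stays moved. The work goes in short steps, Python scripts to look and compute and a shell command to move; the robot and the scene stay as the last step left them, time stands still between calls to the robot, and variables do not carry over. Pictures are saved under pics/ and viewed, at most 15 in all, crops included, and the job is handed in when it is done.

```bash
mkdir -p pics
cat > h.py <<'E'
import numpy as np, cv2
from plant import *
def save(c,n,crop=None,s=1):
    im=camera(c)
    o=im if crop is None else im[crop[0]:crop[1],crop[2]:crop[3]]
    cv2.imwrite('pics/'+n,cv2.resize(o,None,fx=s,fy=s,interpolation=cv2.INTER_CUBIC)[...,::-1]); return im
def ray(c,p):
    k=calibration(c);R=cv2.Rodrigues(np.array(k['rvec'],float))[0];t=np.array(k['tvec'],float).ravel()
    d=R.T@np.linalg.inv(np.array(k['intrinsics']))@np.array([p[1],p[0],1.]);o=-R.T@t
    return o,d/np.linalg.norm(d)
def atz(c,p,z):
    o,d=ray(c,p);return o+d*(z-o[2])/d[2]
def tri(a,b):
    (o,d),(q,e)=ray(*a),ray(*b)
    A=np.stack([d,-e],1);s=np.linalg.lstsq(A,q-o,rcond=None)[0]
    x,y=o+s[0]*d,q+s[1]*e;return (x+y)/2,np.linalg.norm(x-y)
def proj(c,P):
    k=calibration(c);return cv2.projectPoints(np.array(P,float).reshape(-1,3),np.array(k['rvec'],float),np.array(k['tvec'],float),np.array(k['intrinsics'],float),None)[0].reshape(-1,2)
E
python3 - <<'E'
from h import *
np.set_printoptions(precision=1,suppress=True)
a=save('scene','s0.png',s=1.5);b=save('top','t0.png',s=1.5)
o=get_obs();print(o['time_s'],o['position'],o['ee_rot'],o['width'],o['ft_force'])
for n in ['caddy','low_jar','stick_jar','block_a','tall_jar','cube_a']:
  for c in ['scene','top']:
    for r in mark_of(c,n): print(n,c,np.array(r['point']),round(r['conf'],2),atz(c,r['point'],0)[:2])
for c in ['scene','top']: print(c,ray(c,[192,256]))
E
```

```text
0.1 [151.9 502.2 230.7] [-0.   0.1  1.  -0. ] 85.37078535681535 [-0.3 -0.6 -0.1]
caddy scene [173.3 227.8] 0.78 [565.3 166.5]
caddy top [171.6 190.9] 0.93 [578.3 159.8]
low_jar scene [241.5 392.4] 0.78 [ 632.2 -452.7]
low_jar scene [253.5 332.4] 0.59 [ 476.5 -383.9]
low_jar scene [207.6 314. ] 0.56 [ 611.6 -199.1]
low_jar top [158.  291.5] 0.89 [ 617.9 -190.8]
low_jar top [194.3 347.8] 0.8 [ 486.7 -381.6]
low_jar top [152.3 363.4] 0.57 [ 632.2 -441.8]
stick_jar scene [189.3 280.5] 0.62 [619.  -46.4]
stick_jar top [161.8 248.1] 0.72 [608.  -39.5]
block_a scene [180.2 153.4] 0.59 [342.5 293.8]
block_a scene [232.1 303.3] 0.53 [ 492.3 -269.3]
block_a top [193.9 317.5] 0.68 [ 490.5 -277. ]
block_a top [235.8 151.8] 0.61 [359.4 296.3]
block_a top [158.3 252.9] 0.28 [619.9 -56.4]
tall_jar scene [225.4 342.4] 0.59 [ 597.  -317.8]
tall_jar top [166.  324.8] 0.61 [ 587.2 -305.7]
cube_a scene [263.2 288. ] 0.6 [ 366.8 -338.7]
cube_a scene [245.3 261.1] 0.48 [ 367.  -239.9]
cube_a scene [204.4 313.7] 0.3 [ 625.3 -185.4]
cube_a top [227.9 336.1] 0.55 [ 371.9 -336.8]
cube_a top [228.3 300.7] 0.43 [ 373.3 -215.2]
scene (array([-199.2, -898. ,  613.5]), array([ 0.6,  0.7, -0.5]))
top (array([ 362.6,  -66.7, 1569.4]), array([ 0.1,  0. , -1. ]))
```

View pics/s0.png

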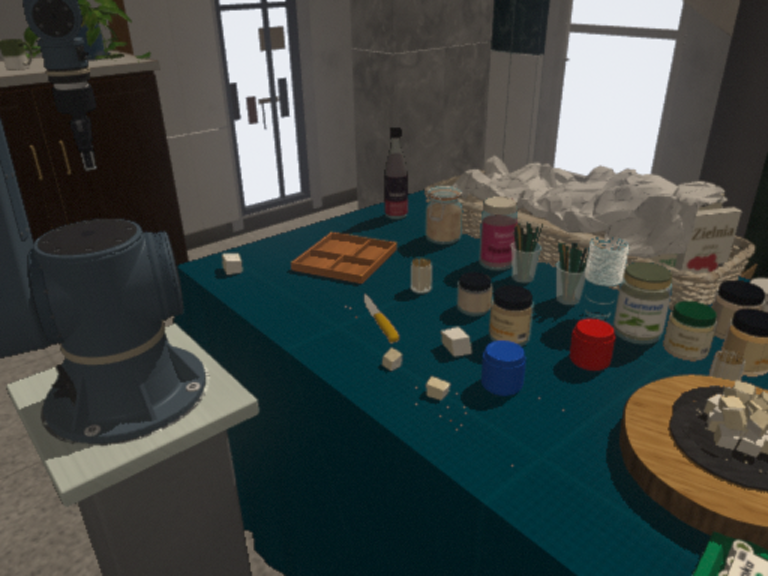

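View pics/t0.png

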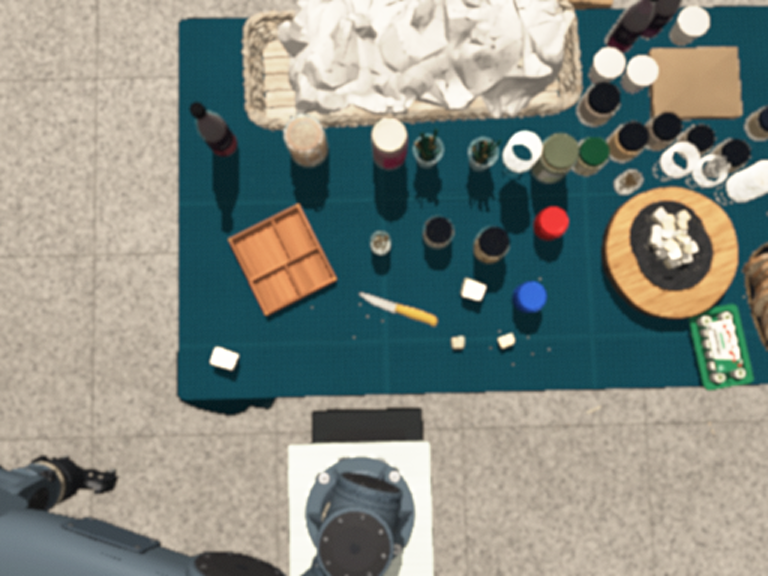

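Run:
```python
from h import *
np.set_printoptions(precision=1,suppress=True)
a=camera('scene');b=camera('top')
A=cv2.resize(a[180:270,250:410],(800,450),interpolation=2);cv2.imwrite('pics/jars.png',A[...,::-1])
B=cv2.resize(b[130:215,145:235],None,fx=6.5,fy=6.5,interpolation=2);cv2.imwrite('pics/caddy.png',B[...,::-1])
for n in ['low_jar','tall_jar','stick_jar','block_a','caddy','cube_a']:
  for c in ['scene','top']:
    for r in outline_of(c,n):
      m=r['pixels'];rr=np.argwhere(m)
      print(n,c,np.array(r['point']),round(r['conf'],2),'rows',rr[:,0].min(),rr[:,0].max(),'cols',rr[:,1].min(),rr[:,1].max())
      if c=='top' and n in('block_a','caddy'):
        h=37 if n=='block_a' else 20
        P=np.array([atz(c,[q[0],q[1]],h)[:2] for q in rr],np.float32);print('   rect',cv2.minAreaRect(P))
```

```text
low_jar scene [242.3 332.7] 0.81 rows 227 263 cols 320 349
low_jar scene [196.1 316.8] 0.72 rows 182 210 cols 304 327
low_jar scene [228.  394.5] 0.71 rows 213 246 cols 381 409
low_jar scene [227.1 303.2] 0.58 rows 219 237 cols 295 313
low_jar top [146.8 365.6] 0.93 rows 138 158 cols 356 378
low_jar top [155.1 290.4] 0.88 rows 144 164 cols 282 303
low_jar top [194.8 354.1] 0.57 rows 187 207 cols 343 363
tall_jar scene [208.7 341.6] 0.67 rows 190 230 cols 326 355
tall_jar top [160.8 328.1] 0.9 rows 150 174 cols 316 339
stick_jar scene [183.1 280.4] 0.84 rows 172 195 cols 274 287
stick_jar top [161.4 253.6] 0.71 rows 154 168 cols 247 260
block_a scene [229.8 303.6] 0.6 rows 218 237 cols 294 313
block_a scene [175.1 152.3] 0.48 rows 169 182 cols 148 160
block_a top [237.4 151.1] 0.7 rows 233 245 cols 142 158
   rect ((350.5626525878906, 293.71722412109375), (52.128116607666016, 32.48987579345703), 70.47227478027344)
block_a top [193.3 317.3] 0.5 rows 185 199 cols 308 323
   rect ((492.82476806640625, -263.574462890625), (50.589481353759766, 39.15513229370117), 66.69120788574219)
caddy scene [171.8 229.1] 0.82 rows 154 189 cols 194 264
caddy top [171.5 188.6] 0.64 rows 137 208 cols 153 223
   rect ((573.1173095703125, 166.3020477294922), (198.20028686523438, 179.64456176757812), 26.102529525756836)
cube_a scene [242.3 259.7] 0.67 rows 233 246 cols 255 267
cube_a scene [256.  290.9] 0.49 rows 252 265 cols 285 298
cube_a scene [177.6 153.9] 0.38 rows 169 182 cols 148 160
```

View pics/jars.png

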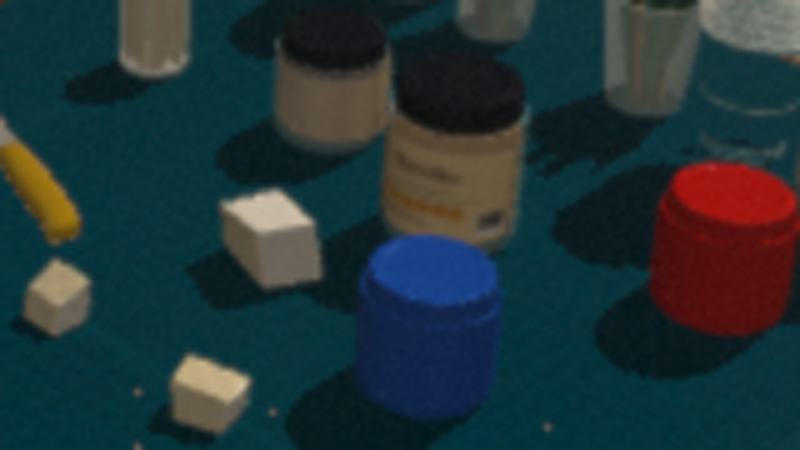

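View pics/caddy.png

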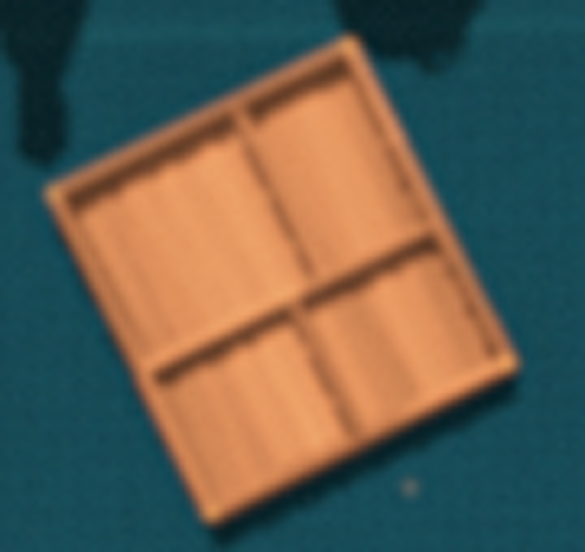

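Named: black-lidded candidates are scene (row 196, col 316) and (209, 341). The blue (242, 333) and red (228, 394) jars are look-alikes. The crop shows that the shorter black-lidded one at (196, 316) is low_jar. The other is clearly taller, so it is tall_jar. In the caddy crop, the biggest compartment is upper left and the narrow one upper right, which gives a caddy yaw of about -64°.

Run:
```python
from h import *
from scipy.spatial.transform import Rotation as Ro
np.set_printoptions(precision=2,suppress=True)
q=get_obs()['ee_rot'];R=Ro.from_quat(np.r_[q[1:],q[0]]).as_matrix();print(R)
c,d=ray('wrist',[192,256]);print('wrist cam',c-get_obs()['position'],d,calibration('wrist')['intrinsics'][0])
# caddy corners: top vs crop
C=[atz('top',[130+(v-3)/6.5,145+(u-3)/6.5],20)[:2] for u,v in [(352,38),(50,190),(212,520),(515,365)]]
C=np.array(C);print(C,C.mean(0))
e=C[1]-C[2]+C[0]-C[3];print('y-axis angle',np.degrees(np.arctan2(e[1],e[0])),np.linalg.norm(e)/2)
e=C[3]-C[2]+C[0]-C[1];print('x-axis angle',np.degrees(np.arctan2(e[1],e[0])),np.linalg.norm(e)/2)
for n,s,t in [('low',(196.1,316.8),(155.1,291.5)),('tall',(208.7,341.6),(161.5,327.5)),('stick',(183.1,280.4),(161.4,253.6)),('blk',(228,303.6),(192,316)),('blk2',(175.5,153.5),(238.5,150))]: print(n,tri(('scene',s),('top',t)))
```

```text
[[-0.96  0.29 -0.  ]
 [ 0.29  0.96 -0.  ]
 [-0.   -0.   -1.  ]]
wrist cam [-80.23  23.32 143.13] [ 0.31 -0.1  -0.95] [272.66   0.   257.16]
[[700.9  128.75]
 [623.02 289.39]
 [446.44 205.09]
 [524.36  45.09]] [573.68 167.08]
y-axis angle 25.437168765210764 195.51624711905666
x-axis angle -64.08451862626735 178.2438021984726
low (array([ 625.46, -191.05,   30.23]), np.float64(6.709773906563791))
tall (array([ 596.13, -308.79,   49.51]), np.float64(2.7863963662059783))
stick (array([604.6 , -59.32,  32.01]), np.float64(1.6244902687777736))
blk (array([ 494.98, -269.34,   12.18]), np.float64(3.106830099111998))
blk2 (array([349.38, 299.86,  13.48]), np.float64(2.274473587837314))
```

```bash
python3 -m handwheel '{"angular":[[0,0,7.1],[0,0,7.1],[0,0,7.1],[0,0,7.1],[0,0,7.1],[0,0,7.1],[0,0,7.1],[0,0,7.1],[0,0,7.1],[0,0,7.1],[0,0,7.1],[0,0,7.1]],"slide":[[0.0165,-0.0173,-0.005],[0.0165,-0.0173,-0.005],[0.0165,-0.0173,-0.005],[0.0165,-0.0173,-0.005],[0.0165,-0.0173,-0.005],[0.0165,-0.0173,-0.005],[0.0165,-0.0173,-0.005],[0.0165,-0.0173,-0.005],[0.0165,-0.0173,-0.005],[0.0165,-0.0173,-0.005],[0.0165,-0.0173,-0.005],[0.0165,-0.0173,-0.005]],"jaw":[1,1,1,1,1,1,1,1,1,1,1,1]}' 30
cat >> h.py <<'E'
from scipy.spatial.transform import Rotation as Ro
np.set_printoptions(precision=1,suppress=True)
def st():
    o=get_obs();q=o['ee_rot'];R=Ro.from_quat(np.r_[q[1:],q[0]]).as_matrix()
    print('t',round(o['time_s'],2),'pos',np.array(o['position']),'yaw_y',np.degrees(np.arctan2(R[1,1],R[0,1])).round(1),'tilt',np.degrees(np.arccos(-R[2,2])).round(1),'w',round(o['width'],1),'grip',round(o['grip_force'],1),'q6',np.array(o['qpos'])[[0,5]],'F',np.array(o['ft_force']))
def fit(c,mask,dims,p0,z=0,yaws=None):
    """pose (x,y,yaw) of box/cylinder whose projected silhouette best matches the mask"""
    from scipy.optimize import minimize
    cnt=max(cv2.findContours(mask.astype(np.uint8),cv2.RETR_EXTERNAL,cv2.CHAIN_APPROX_NONE)[0],key=cv2.contourArea)
    def sil(p):
        if len(dims)==2:
            a=np.linspace(0,2*np.pi,48);xy=np.c_[np.cos(a),np.sin(a)]*dims[0]/2
        else:
            xy=np.array([[1,1],[1,-1],[-1,-1],[-1,1]])*np.array(dims[:2])/2
            C,S=np.cos(p[2]),np.sin(p[2]);xy=xy@np.array([[C,S],[-S,C]])
        xy=xy+p[:2];P=np.vstack([np.c_[xy,np.full(len(xy),z)],np.c_[xy,np.full(len(xy),z+dims[-1])]])
        m=np.zeros((384*4,512*4),np.uint8);h=cv2.convexHull((proj(c,P)*4+1.5).astype(np.int32));cv2.fillConvexPoly(m,h,1);return m
    M=cv2.resize(mask.astype(np.uint8),None,fx=4,fy=4,interpolation=0)
    def cost(p):
        m=sil(p);return 1-(m&M).sum()/max(1,(m|M).sum())
    best=None
    for y in ([0] if len(dims)==2 else yaws):
        x0=np.r_[p0,y][:2 if len(dims)==2 else 3]
        sx=np.vstack([x0]+[x0+np.eye(len(x0))[i]*[12,12,.3][i] for i in range(len(x0))])
        r=minimize(cost,x0,method='Nelder-Mead',options=dict(initial_simplex=sx,xatol=.1,fatol=1e-4,maxiter=120))
        if best is None or r.fun<best.fun: best=r
    return best.x,best.fun
E
python3 - <<'E'
from h import *
st();save('wrist','w1.png')
for r in outline_of('wrist','block_a')[:2]:
    print(r['point'],r['conf'],atz('wrist',r['point'],18))
    for d in [(40,56,37),(45,51,37)]: print(d,fit('wrist',r['pixels'],d,[349,297],yaws=[-.35,.2]))
E
```

```text
time_s: 2.4
position: [350.7, 293.9, 171.2]
ee_rot: [0.0, -0.564, 0.826, -0.0]
ft_force: [-0.0, 1.0, -0.5]
width: 85.3
grip_force: 0.0
t 2.4 pos [350.7 293.9 171.2] yaw_y 158.7 tilt 0.0 w 85.3 grip 0.0 q6 [ 0.7 -0.5] F [-0.   1.  -0.5]
[180.1, 260.4] 0.66 [348.7 298.   18. ]
(40, 56, 37) (array([350.4, 297. ,  -0.3]), np.float64(0.2472505091649695))
(45, 51, 37) (array([351.1, 295.7,  -0.4]), np.float64(0.2763054903276305))
```

View pics/w1.png

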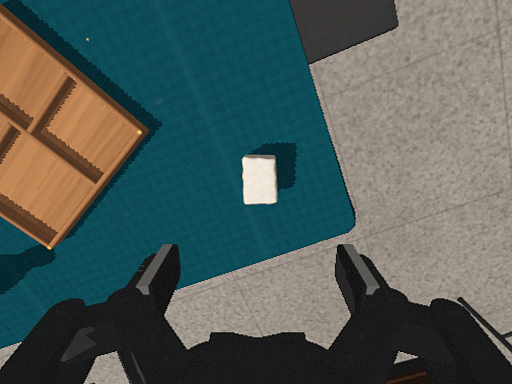

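The block sits at about (col 260, row 180), and its short side lies along the jaw line. I'll measure it by colour and add a caddy check.

Run:
```python
from h import *
im=camera('wrist');m=np.zeros(im.shape[:2],bool);m[140:220,225:300]=im[140:220,225:300].min(2)>120
print(m.sum())
for d in [(40,56,37),(45,51,37)]: print(d,fit('wrist',m,d,[349,297],yaws=[-.35,.2]))
p=np.argwhere(m);print(p.min(0),p.max(0));P=np.array([atz('wrist',q,37)[:2] for q in p],np.float32);print(cv2.minAreaRect(P))
print('caddy corner 148,131 z20',atz('wrist',[131,148],20),'51,248',atz('wrist',[248,51],20))
```

```text
1511
(40, 56, 37) (array([349.6, 302.3,  -0.3]), np.float64(0.2917948267275976))
(45, 51, 37) (array([350.3, 301. ,  -0.5]), np.float64(0.3171778794554595))
[157 243] [205 277]
((347.07745361328125, 295.03521728515625), (53.199214935302734, 35.91133499145508), 69.7472915649414)
caddy corner 148,131 z20 [438.6 203.9  20. ] 51,248 [618.2 284.   20. ]
```

```bash
python3 -m handwheel '{"angular":[[0,0,1.1],[0,0,0],[0,0,0],[0,0,0],[0,0,0],[0,0,0],[0,0,0],[0,0,0],[0,0,0],[0,0,0],[0,0,0],[0,0,0]],"slide":[[-0.0025,0.0015,-0.033],[0,0,-0.033],[0,0,-0.033],[0,0,-0.033],[0,0,-0.02],[0,0,-0.011],[0,0,0],[0,0,0],[0,0,0],[0,0,0],[0,0,0],[0,0,0]],"jaw":[1,1,1,1,1,1,1,-1,-1,-1,-1,-1]}' 30
```

```text
time_s: 3.55
position: [348.2, 297.0, 9.5]
ee_rot: [0.001, -0.57, 0.822, 0.0]
ft_force: [-0.2, -0.5, 6.4]
width: 37.0
grip_force: 29.3
```

```bash
python3 -m handwheel '{"angular":[[0,0,0],[0,0,0],[0,0,0],[0,0,0]],"slide":[[0,0,0],[0,0,0],[0,0,0],[0,0,0]],"jaw":[-1,-1,-1,-1]}' 30
```

```text
time_s: 3.88
position: [348.2, 297.0, 9.5]
ee_rot: [0.001, -0.57, 0.822, 0.0]
ft_force: [-0.5, -0.4, 5.9]
width: 36.8
grip_force: 29.3
```

```bash
python3 -m handwheel '{"angular":[[0,0,0],[0,0,0],[0,0,-6.3],[0,0,-6.3],[0,0,-6.3],[0,0,-6.3],[0,0,-6.3],[0,0,-6.3],[0,0,-6.3],[0,0,0]],"slide":[[0,0,0.035],[0,0,0.035],[0.0227,-0.0163,0.02],[0.0227,-0.0163,0.02],[0.0227,-0.0163,0],[0.0227,-0.0163,0],[0.0227,-0.0163,0],[0.0227,-0.0163,0],[0.0227,-0.0163,0],[0,0,0]],"jaw":[-1,-1,-1,-1,-1,-1,-1,-1,-1,-1]}' 30
python3 - <<'E'
from h import *
st();save('wrist','w2.png',s=1.5);k=calibration('wrist')
R=Ro.from_euler('z',-64.3,degrees=True).as_matrix()
def cp(x,y,z=20): return R@[x,y,z]+[573.5,166.8,0]
print('expected corners',[proj('wrist',cp(x,y))[0] for x,y in [(-90,98),(90,98),(90,-98),(-90,-98)]])
print('eq1',proj('wrist',cp(-43.5,-53,6)))
E
```

```text
time_s: 4.72
position: [510.3, 180.1, 118.9]
ee_rot: [0.002, -0.215, 0.977, -0.0]
ft_force: [-0.4, 1.0, -2.2]
width: 36.7
grip_force: 31.3
t 4.72 pos [510.3 180.1 118.9] yaw_y 114.8 tilt 0.2 w 36.7 grip 31.3 q6 [ 0.3 -0.1] F [-0.4  1.  -2.2]
expected corners [array([302.5, 319.5]), array([141.5, 320.8]), array([109. , 145.5]), array([312.2, 143.5])]
eq1 [[259.8 187.4]]
```

View pics/w2.png

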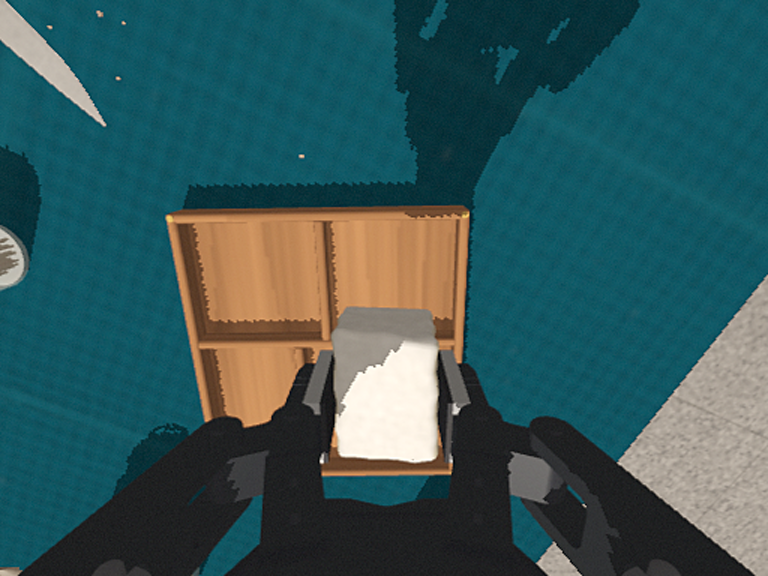

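```bash
python3 -m handwheel '{"angular":[[0,0,0.9],[0,0,0],[0,0,0],[0,0,0],[0,0,0],[0,0,0],[0,0,0],[0,0,0]],"slide":[[-0.003,0.0025,-0.03],[0,0,-0.03],[0,0,-0.02],[0,0,-0.012],[0,0,-0.006],[0,0,-0.004],[0,0,0],[0,0,0]],"jaw":[-1,-1,-1,-1,-1,-1,-1,-1]}' 30
```

```text
time_s: 5.43
position: [503.7, 185.2, 17.1]
ee_rot: [0.001, -0.228, 0.974, 0.0]
ft_force: [0.5, -0.5, -0.3]
width: 36.8
grip_force: 31.3
```

```bash
python3 -m handwheel '{"angular":[[0,0,0],[0,0,0],[0,0,0],[0,0,0],[0,0,0],[0,0,0],[0,0,0],[0,0,0],[0,0,0]],"slide":[[0.001,-0.001,-0.0015],[0,0,0],[0,0,0],[0,0,0],[0,0,0.01],[0,0,0.03],[0,0,0.04],[0,0,0.04],[0,0,0.04]],"jaw":[-1,0.2,0.2,0.2,0.2,0.2,1,1,1]}' 30
python3 - <<'E'
from h import *
st();save('wrist','w3.png');
E
```

```text
time_s: 6.18
position: [503.9, 183.5, 177.4]
ee_rot: [0.0, -0.227, 0.974, -0.0]
ft_force: [1.6, 1.0, -0.6]
width: 84.0
grip_force: 0.0
t 6.18 pos [503.9 183.5 177.4] yaw_y 116.3 tilt 0.0 w 84.0 grip 0.0 q6 [ 0.3 -0.1] F [ 1.6  1.  -0.6]
```

View pics/w3.png

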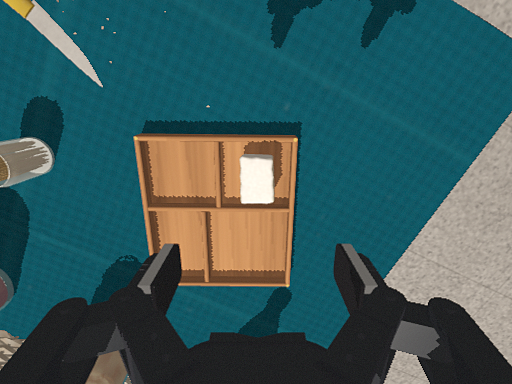

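```bash
python3 -m handwheel '{"angular":[[0,0,0],[0,0,0],[0,0,0],[0,0,0],[0,0,0],[0,0,0],[0,0,0],[0,0,0],[0,0,0]],"slide":[[0.0144,-0.0345,0],[0.0144,-0.0345,0],[0.0144,-0.0345,0],[0.0144,-0.0345,0],[0.0144,-0.0345,0],[0.0144,-0.0345,0],[0.0144,-0.0345,0],[0,0,0],[0,0,0]],"jaw":[1,1,1,1,1,1,1,1,1]}' 30
python3 - <<'E'
from h import *
st();im=save('wrist','w4.png')
for n,d,p in [('stick_jar',(45,68),[605,-58]),('low_jar',(68,67),[622,-193])]:
  for r in outline_of('wrist',n):
    q=np.argwhere(r['pixels']);print(n,r['conf'],r['point'],q.min(0),q.max(0),atz('wrist',r['point'],34)[:2])
    if np.linalg.norm(atz('wrist',r['point'],34)[:2]-p)<60: print('fit',fit('wrist',r['pixels'],d,p))
  camera('top')
  for r in outline_of('top',n):
    if np.linalg.norm(atz('top',r['point'],34)[:2]-p)<60: print('top fit',fit('top',r['pixels'],d,p))
  camera('scene')
  for r in outline_of('scene',n):
    if np.linalg.norm(atz('scene',r['point'],34)[:2]-p)<60: print('scene fit',fit('scene',r['pixels'],d,p))
E
```

```text
time_s: 6.98
position: [605.5, -59.8, 175.0]
ee_rot: [0.0, -0.226, 0.974, -0.0]
ft_force: [-0.4, 0.1, -0.3]
width: 85.4
grip_force: 0.0
t 6.98 pos [605.5 -59.8 175. ] yaw_y 116.1 tilt 0.0 w 85.4 grip 0.0 q6 [-0.1 -0.6] F [-0.4  0.1 -0.3]
stick_jar 0.64 [180.4, 259.4] [151 237] [203 280] [604.5 -55.2]
fit (array([598. , -59.3]), np.float64(0.11776583424889386))
scene fit (array([607.4, -59. ]), np.float64(0.20619106920476782))
low_jar 0.72 [139.3, 132.0] [106  88] [177 176] [ 623.5 -192.2]
fit (array([ 620.5, -184.9]), np.float64(0.10954867335962715))
top fit (array([ 624.3, -189.1]), np.float64(0.09699103713188217))
scene fit (array([ 625.7, -191.6]), np.float64(0.10957625536680982))
```

View pics/w4.png

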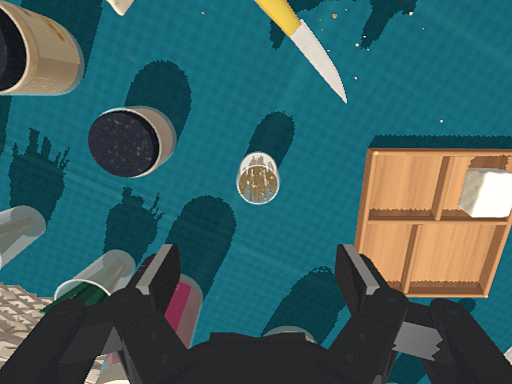

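Run:
```python
from h import *
print(atz('wrist',[183,258],68),proj('wrist',[[600,-59,0],[600,-59,68],[605,-59,68],[620,-190,67],[625,-190,67]]), atz('wrist',[143,124],67))
print('caddy corners',atz('wrist',[150,370],20),'bottom',atz('wrist',[296,357],20))
R=Ro.from_euler('z',-64.3,degrees=True).as_matrix()
print(atz('wrist',[190,490],43))
print([proj('wrist',R@[x,y,20]+[573.5,166.8,0])[0] for x,y in [(90,98),(90,-98)]])
```

```text
[598.7 -59.7  68. ] [[257.9 167.4]
 [258.1 184.5]
 [255.8 188.9]
 [120.4 142.4]
 [118.8 147.2]] [ 619.1 -186.9   67. ]
caddy corners [523.4  40.5  20. ] bottom [694.3 134.7  20. ]
[503.1 168.6  43. ]
[array([350.2, 297.8]), array([371.7, 151.8])]
```

```bash
python3 -m handwheel '{"angular":[[0,0,0],[0,0,0],[0,0,0],[0,0,0],[0,0,0],[0,0,0],[0,0,0],[0,0,0],[0,0,0],[0,0,0],[0,0,0]],"slide":[[-0.0045,0.0005,-0.034],[0,0,-0.034],[0,0,-0.034],[0,0,-0.03],[0,0,-0.018],[0,0,0],[0,0,0],[0,0,0],[0,0,0],[0,0,0],[0,0,0]],"jaw":[1,1,1,1,1,1,-1,-1,-1,-1,-1]}' 30
```

```text
time_s: 8.45
position: [602.1, -57.4, 26.7]
ee_rot: [0.002, -0.227, 0.974, -0.001]
ft_force: [-0.4, -1.2, 7.5]
width: 43.4
grip_force: 29.9
```

```bash
python3 -m handwheel '{"angular":[[0,0,0],[0,0,0],[0,0,0],[0,0,0],[0,0,0],[0,0,0],[0,0,0],[0,0,0],[0,0,0],[0,0,0],[0,0,0]],"slide":[[0,0,0.035],[0,0,0.035],[0.0052,0.0324,0.01],[0.0052,0.0324,0],[0.0052,0.0324,0],[0.0052,0.0324,0],[0.0052,0.0324,0],[0.0052,0.0324,0],[0,0,0],[0,0,0],[0,0,0]],"jaw":[-1,-1,-1,-1,-1,-1,-1,-1,-1,-1,-1]}' 30
python3 - <<'E'
from h import *
st();im=save('wrist','w5.png')
E
```

```text
time_s: 9.37
position: [631.7, 137.0, 105.1]
ee_rot: [0.0, -0.228, 0.974, -0.0]
ft_force: [0.3, -0.6, -0.0]
width: 42.9
grip_force: 31.1
t 9.37 pos [631.7 137.  105.1] yaw_y 116.3 tilt 0.0 w 42.9 grip 31.1 q6 [ 0.2 -0.2] F [ 0.3 -0.6 -0. ]
```

View pics/w5.png

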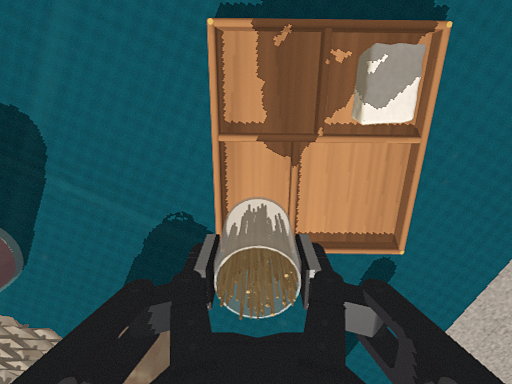

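Run:
```python
from h import *
from scipy.optimize import least_squares
px=np.array([[209,20],[451,22],[404,253]],float);L=np.array([[90,-98,20],[-90,-98,20],[-90,98,20]],float)
f=lambda p:(proj('wrist',L@Ro.from_euler('z',p[2]*10,degrees=True).as_matrix().T+[p[0],p[1],0])-px).ravel()
r=least_squares(f,[573,167,-6.43]);print(r.x,r.fun)
c=r.x;R=Ro.from_euler('z',c[2]*10,degrees=True).as_matrix();
print('tcp in caddy',R.T@(np.array(get_obs()['position'])-[c[0],c[1],0]))
```

```text
[573.2 165.7  -6.4] [-2.5 -0.3  2.1 -0.4  0.6  2.3]
tcp in caddy [ 51.9  39.9 105.1]
```

```bash
python3 -m handwheel '{"angular":[[0,0,0],[0,0,0],[0,0,0],[0,0,0],[0,0,0],[0,0,0],[0,0,0]],"slide":[[0.001,0,-0.03],[0,0,-0.025],[0,0,-0.01],[0,0,-0.005],[0,0,-0.002],[0,0,0],[0,0,0]],"jaw":[-1,-1,-1,-1,-1,-1,-1]}' 30
```

```text
time_s: 10.0
position: [633.8, 137.1, 34.1]
ee_rot: [0.001, -0.227, 0.974, -0.0]
ft_force: [-0.3, -0.2, -0.6]
width: 43.1
grip_force: 31.4
```

```bash
python3 -m handwheel '{"angular":[[0,0,0],[0,0,0],[0,0,0],[0,0,0],[0,0,0],[0,0,0],[0,0,0],[0,0,-7],[0,0,-7],[0,0,-7]],"slide":[[0,0,-0.001],[0,0,0],[0,0,0],[0,0,0],[0,0,0.03],[0,0,0.04],[0,0,0.04],[0,-0.01,0.03],[-0.0013,-0.036,0],[-0.0013,-0.036,0]],"jaw":[-1,0.4,0.4,0.4,0.4,0.4,1,1,1,1]}' 30
python3 -m handwheel '{"angular":[[0,0,-7],[0,0,-7],[0,0,-7],[0,0,-7],[0,0,-7],[0,0,-7],[0,0,-7],[0,0,-7],[0,0,-7],[0,0,-6.5],[0,0,0]],"slide":[[-0.0013,-0.034,0],[-0.0013,-0.034,0],[-0.0013,-0.034,0],[-0.0013,-0.034,0],[-0.0013,-0.034,0],[-0.0013,-0.034,0],[-0.0013,-0.034,0],[0,0,0],[0,0,0],[0,0,0],[0,0,0]],"jaw":[1,1,1,1,1,1,1,1,1,1,1]}' 30
python3 - <<'E'
from h import *
st();im=save('wrist','w6.png')
for r in outline_of('wrist','low_jar'):
    q=np.argwhere(r['pixels']);print(r['conf'],r['point'],q.min(0),q.max(0),fit('wrist',r['pixels'],(68,67),[622,-189]))
print(proj('wrist',[622,-189,67]))
E
```

```text
time_s: 10.83
position: [631.7, 55.8, 174.6]
ee_rot: [0.003, -0.045, 0.999, 0.0]
ft_force: [-0.7, -0.6, -0.5]
width: 85.6
grip_force: 0.0
time_s: 11.75
position: [621.2, -183.2, 171.8]
ee_rot: [-0.0, 0.534, 0.845, -0.0]
ft_force: [0.2, 0.5, -0.3]
width: 85.7
grip_force: 0.0
t 11.75 pos [ 621.2 -183.2  171.8] yaw_y 25.4 tilt 0.0 w 85.7 grip 0.0 q6 [-0.3  0.8] F [ 0.2  0.5 -0.3]
0.95 [273.9, 70.2] [242  26] [312 111] (array([ 622., -189.]), np.float64(1.0))
0.94 [191.7, 257.0] [152 223] [225 289] (array([ 622.5, -187.6]), np.float64(0.1028030610470172))
0.69 [329.6, 190.9] [318 171] [347 210] (array([ 622., -189.]), np.float64(1.0))
[[256.3 194.9]]
```

View pics/w6.png

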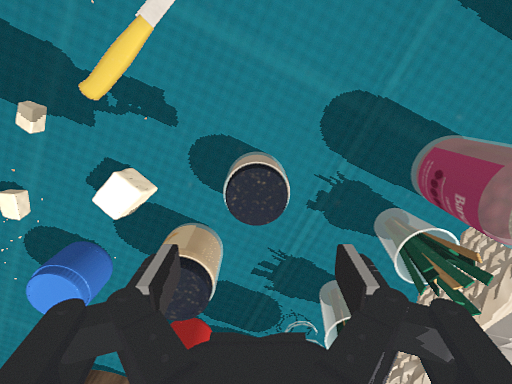

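```bash
python3 -m handwheel '{"angular":[[0,0,0],[0,0,0],[0,0,0],[0,0,0],[0,0,0],[0,0,0],[0,0,0]],"slide":[[0.001,-0.005,-0.02],[0,0,-0.025],[0,0,-0.02],[0,0,-0.015],[0,0,0],[0,0,0],[0,0,0]],"jaw":[1,1,1,1,1,1,1]}' 40
python3 - <<'E'
from h import *
st()
E
```

```text
time_s: 12.43
position: [622.9, -187.8, 92.9]
ee_rot: [0.001, 0.531, 0.847, 0.0]
ft_force: [0.2, -1.1, -0.7]
width: 85.4
grip_force: 0.0
t 12.43 pos [ 622.9 -187.8   92.9] yaw_y 25.9 tilt 0.1 w 85.4 grip 0.0 q6 [-0.3  0.8] F [ 0.2 -1.1 -0.7]
```

```bash
python3 -m handwheel '{"angular":[[0,0,0],[0,0,0],[0,0,0],[0,0,0],[0,0,0],[0,0,0]],"slide":[[-0.0005,0,-0.02],[0,0,-0.02],[0,0,-0.02],[0,0,-0.015],[0,0,0],[0,0,0]],"jaw":[1,1,1,1,1,1]}' 40
python3 -m handwheel '{"angular":[[0,0,0],[0,0,0],[0,0,0],[0,0,0],[0,0,0]],"slide":[[0,0,0],[0,0,0],[0,0,0],[0,0,0],[0,0,0]],"jaw":[-1,-1,-1,-1,-1]}' 45
```

```text
time_s: 12.93
position: [622.1, -187.9, 17.6]
ee_rot: [0.0, 0.531, 0.847, 0.0]
ft_force: [0.4, 0.3, 0.6]
width: 85.6
grip_force: 0.0
time_s: 13.35
position: [623.0, -188.3, 19.0]
ee_rot: [0.002, 0.532, 0.847, 0.0]
ft_force: [-0.9, -1.1, 7.0]
width: 65.9
grip_force: 50.8
```

```bash
python3 -m handwheel '{"angular":[[0,0,0],[0,0,0],[0,0,0],[0,0,0],[0,0,0],[0,0,0],[0,0,0],[0,0,0],[0,0,0],[0,0,0]],"slide":[[0,0,0.03],[0,0,0.035],[0,0,0.035],[-0.0025,0.03,0.01],[-0.0025,0.0366,0],[-0.0025,0.0366,0],[-0.0025,0.0366,0],[-0.0025,0.0366,0],[-0.0025,0.0366,0],[-0.0025,0.0366,0]],"jaw":[-1,-1,-1,-1,-1,-1,-1,-1,-1,-1]}' 45
python3 -m handwheel '{"angular":[[0,0,0],[0,0,0],[0,0,0],[0,0,0],[0,0,0],[0,0,0],[0,0,0]],"slide":[[-0.0025,0.0366,0],[-0.0025,0.0366,0],[-0.0025,0.0366,0],[-0.002,0.0366,0],[0,0.007,-0.01],[0,0,0],[0,0,0]],"jaw":[-1,-1,-1,-1,-1,-1,-1]}' 45
python3 - <<'E'
from h import *
st();im=save('wrist','w7.png')
E
```

```text
time_s: 14.18
position: [604.1, 63.5, 127.9]
ee_rot: [0.001, 0.532, 0.847, 0.0]
ft_force: [1.1, 1.2, -1.6]
width: 65.1
grip_force: 51.5
time_s: 14.77
position: [594.3, 215.3, 116.7]
ee_rot: [-0.0, 0.531, 0.847, -0.0]
ft_force: [-0.3, -0.8, -0.7]
width: 65.5
grip_force: 51.4
t 14.77 pos [594.3 215.3 116.7] yaw_y 25.8 tilt 0.1 w 65.5 grip 51.4 q6 [0.3 1.5] F [-0.3 -0.8 -0.7]
```

View pics/w7.png

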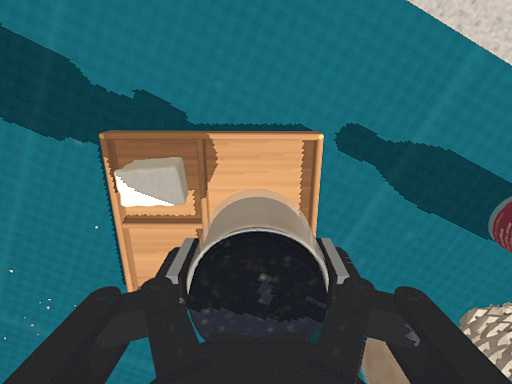

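```bash
python3 -m handwheel '{"angular":[[0,0,0],[0,0,0],[0,0,0],[0,0,0],[0,0,0],[0,0,0],[0,0,0],[0,0,0]],"slide":[[0.0015,0,-0.03],[0,0,-0.03],[0,0,-0.015],[0,0,-0.009],[0,0,-0.004],[0,0,-0.002],[0,0,0],[0,0,0]],"jaw":[-1,-1,-1,-1,-1,-1,-1,-1]}' 45
```

```text
time_s: 15.48
position: [597.1, 215.2, 28.0]
ee_rot: [0.001, 0.532, 0.847, 0.001]
ft_force: [-0.5, -0.2, -1.8]
width: 65.2
grip_force: 51.4
```

```bash
python3 -m handwheel '{"angular":[[0,0,0],[0,0,0],[0,0,0],[0,0,0],[0,0,0],[0,0,0],[0,0,0],[0,0,0],[0,0,0],[0,0,0]],"slide":[[0,0,-0.002],[0,0,0],[0,0,0],[0,0,0],[0,0,0],[0,0,0.025],[0,0,0.035],[0,0,0.04],[0,0,0.04],[0,0,0.02]],"jaw":[-1,-1,0.75,0.75,0.75,0.75,0.75,0.75,1,1]}' 45
python3 - <<'E'
from h import *
st();camera('top');camera('scene')
for c in ['top','scene']:
  for r in outline_of(c,'block_a'):
    m=r['pixels'];P=np.array([atz(c,q,37)[:2] for q in np.argwhere(m)],np.float32);print(c,round(r['conf'],2),r['point'],cv2.minAreaRect(P))
E
```

```text
time_s: 16.32
position: [597.5, 215.7, 190.2]
ee_rot: [0.002, 0.532, 0.847, 0.002]
ft_force: [0.7, 0.5, 0.3]
width: 85.1
grip_force: 0.0
t 16.32 pos [597.5 215.7 190.2] yaw_y 25.8 tilt 0.3 w 85.1 grip 0.0 q6 [0.3 1.5] F [0.7 0.5 0.3]
top 0.66 [190.5, 184.0] ((507.7618103027344, 181.89356994628906), (54.96107482910156, 36.11992263793945), 25.749557495117188)
top 0.53 [195.7, 318.8] ((491.1840515136719, -265.53778076171875), (43.68497848510742, 32.246273040771484), 70.09976959228516)
scene 0.63 [171.0, 212.0] ((491.4313049316406, 159.73060607910156), (106.51313781738281, 54.16111755371094), 54.1619987487793)
scene 0.51 [228.9, 304.1] ((467.7292175292969, -292.0234375), (80.90066528320312, 44.36328887939453), 48.81621170043945)
```

```bash
python3 -m handwheel '{"angular":[[0,0,0],[0,0,4],[0,0,4],[0,0,4],[0,0,4],[0,0,4],[0,0,4],[0,0,4],[0,0,4],[0,0,4],[0,0,4],[0,0,4]],"slide":[[-0.008,-0.035,0],[-0.008,-0.035,0],[-0.008,-0.035,0],[-0.008,-0.035,0],[-0.008,-0.035,0],[-0.008,-0.035,0],[-0.008,-0.035,0],[-0.008,-0.035,0],[-0.008,-0.035,0],[-0.008,-0.035,0],[-0.008,-0.035,0],[-0.008,-0.035,0]],"jaw":[1,1,1,1,1,1,1,1,1,1,1,1]}' 30
python3 -m handwheel '{"angular":[[0,0,0],[0,0,0],[0,0,0],[0,0,0]],"slide":[[-0.006,-0.033,-0.01],[-0.003,-0.03,-0.01],[0,0,0],[0,0,0]],"jaw":[1,1,1,1]}' 30
python3 - <<'E'
from h import *
st();im=save('wrist','w8.png')
for r in outline_of('wrist','block_a'):
    m=r['pixels'];P=np.array([atz('wrist',q,37)[:2] for q in np.argwhere(m)],np.float32);print(round(r['conf'],2),r['point'],cv2.minAreaRect(P))
    w=np.zeros(m.shape,bool);y,x=map(int,r['point']);w[y-45:y+45,x-45:x+45]=im[y-45:y+45,x-45:x+45].min(2)>150
    P=np.array([atz('wrist',q,37)[:2] for q in np.argwhere(w)],np.float32);print('bright',w.sum(),cv2.minAreaRect(P),np.argwhere(w).min(0),np.argwhere(w).max(0))
E
```

```text
time_s: 17.52
position: [498.7, -206.1, 183.2]
ee_rot: [-0.001, 0.174, 0.985, 0.0]
ft_force: [0.9, -0.3, -0.1]
width: 85.0
grip_force: 0.0
time_s: 17.85
position: [489.7, -268.6, 162.6]
ee_rot: [-0.002, 0.177, 0.984, 0.001]
ft_force: [0.3, 0.3, -0.1]
width: 85.5
grip_force: 0.0
t 17.85 pos [ 489.7 -268.6  162.6] yaw_y 69.6 tilt 0.2 w 85.5 grip 0.0 q6 [-0.5 -0.1] F [ 0.3  0.3 -0.1]
0.97 [177.5, 258.6] ((487.4095153808594, -267.3702392578125), (45.950923919677734, 38.81963348388672), 71.2271499633789)
bright 1351 ((487.83697509765625, -266.70550537109375), (45.172035217285156, 35.528419494628906), 69.75611114501953) [164 236] [197 279]
```

View pics/w8.png

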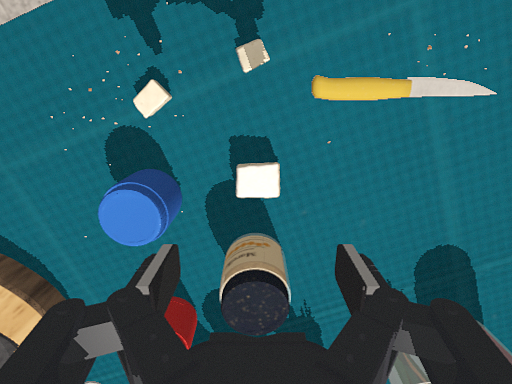

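```bash
python3 -m handwheel '{"angular":[[0,0,0],[0,0,0],[0,0,0],[0,0,0],[0,0,0],[0,0,0],[0,0,0]],"slide":[[-0.0015,0.0015,-0.03],[0,0,-0.035],[0,0,-0.035],[0,0,-0.025],[0,0,-0.02],[0,0,-0.002],[0,0,0]],"jaw":[1,1,1,1,1,1,1]}' 30
python3 -m handwheel '{"angular":[[0,0,0],[0,0,0],[0,0,0],[0,0,0],[0,0,0],[0,0,0]],"slide":[[0,0,0],[0,0,0],[0,0,0],[0,0,0],[0,0,0],[0,0,0]],"jaw":[-1,-1,-1,-1,-1,-1]}' 30
```

```text
time_s: 18.53
position: [489.3, -264.8, 17.1]
ee_rot: [-0.001, 0.175, 0.985, 0.0]
ft_force: [-0.7, 0.0, 0.7]
width: 85.7
grip_force: 0.0
time_s: 19.03
position: [490.7, -266.8, 19.5]
ee_rot: [0.001, 0.176, 0.984, -0.0]
ft_force: [-1.0, 1.0, 9.1]
width: 44.3
grip_force: 29.8
```

```bash
python3 -m handwheel '{"angular":[[0,0,0],[0,0,0],[0,0,0],[0,0,-6.3],[0,0,-6.3],[0,0,-6.3],[0,0,-6.3],[0,0,-6.3],[0,0,-6.3],[0,0,-6.1],[0,0,0]],"slide":[[0,0,0.03],[0,0,0.035],[0,0.01,0.03],[0.0054,0.036,0],[0.0054,0.036,0],[0.0054,0.036,0],[0.0054,0.036,0],[0.0054,0.036,0],[0.0054,0.036,0],[0.0054,0.036,0],[0.0054,0.036,0]],"jaw":[-1,-1,-1,-1,-1,-1,-1,-1,-1,-1,-1]}' 30
python3 -m handwheel '{"angular":[[0,0,0],[0,0,0],[0,0,0],[0,0,0]],"slide":[[0.0054,0.036,0],[0.0054,0.036,0],[0,0,0],[0,0,0]],"jaw":[-1,-1,-1,-1]}' 30
python3 - <<'E'
from h import *
st();im=save('wrist','w9.png')
E
```

```text
time_s: 19.95
position: [533.1, 33.4, 113.7]
ee_rot: [0.001, 0.534, 0.846, 0.0]
ft_force: [0.4, 0.0, -0.5]
width: 44.1
grip_force: 31.5
time_s: 20.28
position: [543.9, 105.5, 113.3]
ee_rot: [0.0, 0.529, 0.848, 0.0]
ft_force: [-0.3, -0.7, -0.6]
width: 44.2
grip_force: 31.5
t 20.28 pos [543.9 105.5 113.3] yaw_y 26.1 tilt 0.0 w 44.2 grip 31.5 q6 [0.2 1.3] F [-0.3 -0.7 -0.6]
```

View pics/w9.png

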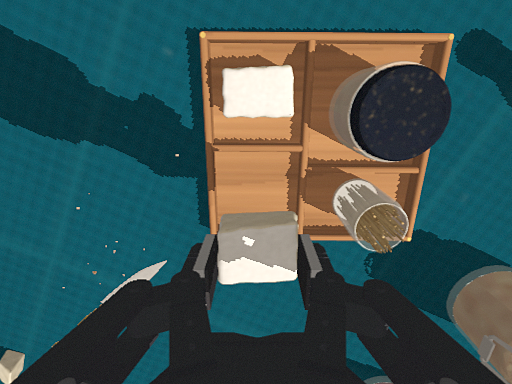

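```bash
python3 -m handwheel '{"angular":[[0,0,0],[0,0,0],[0,0,0],[0,0,0],[0,0,0],[0,0,0],[0,0,0],[0,0,0]],"slide":[[0.0005,-0.001,-0.03],[0,0,-0.03],[0,0,-0.013],[0,0,-0.008],[0,0,-0.003],[0,0,-0.002],[0,0,0],[0,0,0]],"jaw":[-1,-1,-1,-1,-1,-1,-1,-1]}' 30
```

```text
time_s: 21.0
position: [545.0, 102.5, 27.8]
ee_rot: [0.001, 0.531, 0.847, 0.0]
ft_force: [-1.1, 0.1, 0.1]
width: 44.3
grip_force: 31.5
```

```bash
python3 -m handwheel '{"angular":[[0,0,0],[0,0,0],[0,0,0],[0,0,0],[0,0,0],[0,0,0],[0,0,0],[0,0,0],[0,0,0],[0,0,0],[0,0,0],[0,0,0]],"slide":[[0,0,-0.0015],[0,0,0],[0,0,0],[0,0,0],[0,0,0],[0,0,0.015],[0,0,0.03],[0,0,0.04],[0,0,0.04],[-0.02,0,0.03],[-0.02,0,0],[-0.02,0,0]],"jaw":[-1,-1,0.4,0.4,0.4,0.4,0.4,0.4,0.4,0.4,0.4,0.4]}' 30
python3 - <<'E'
from h import *
st();im=save('wrist','w10.png')
im=camera('scene');cv2.imwrite('pics/s10.png',cv2.resize(im[130:270,180:420],(800,467),interpolation=2)[...,::-1])
E
```

```text
time_s: 22.0
position: [484.9, 102.9, 182.4]
ee_rot: [0.002, 0.531, 0.847, 0.001]
ft_force: [-0.6, 0.1, -0.5]
width: 59.7
grip_force: 0.0
t 22.0 pos [484.9 102.9 182.4] yaw_y 25.9 tilt 0.2 w 59.7 grip 0.0 q6 [0.2 1.3] F [-0.6  0.1 -0.5]
```

View pics/w10.png

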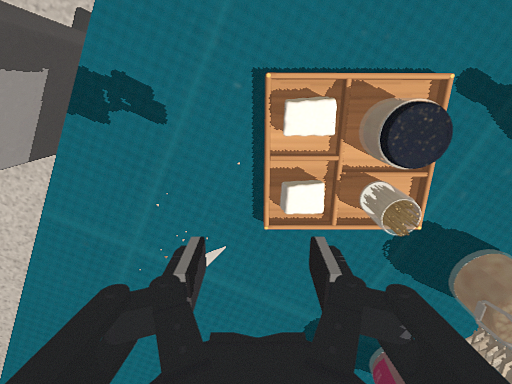

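View pics/s10.png

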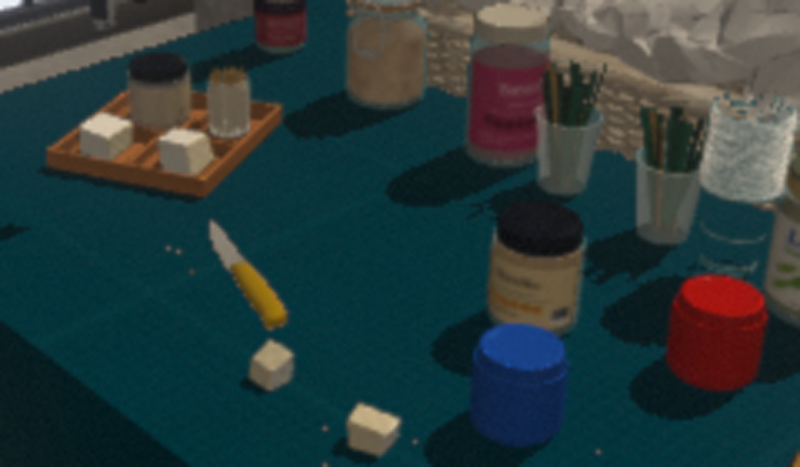

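Run:
```python
from h import *
from scipy.optimize import least_squares
px=np.array([[453,75],[267,73],[265,228]],float);L=np.array([[-90,98,20],[-90,-98,20],[90,-98,20]],float)
f=lambda p:(proj('wrist',L@Ro.from_euler('z',p[2]*10,degrees=True).as_matrix().T+[p[0],p[1],0])-px).ravel()
c=least_squares(f,[573,167,-6.43]).x;print(c);R=Ro.from_euler('z',c[2]*10,degrees=True).as_matrix()
for n,p,z in [('a',(117,310),43),('b',(198,304),43),('low',(134,416),73),('stick',(217,403),74)]: print(n,R.T@(atz('wrist',p,z)-[c[0],c[1],0]))
```

```text
[568.7 163.2  -6.5]
a [-47.8 -53.6  43. ]
b [ 38.3 -54.1  43. ]
low [-35.5  38.1  73. ]
stick [46.4 40.5 74. ]
```

```bash
python3 -c "
from plant import hand_in
print(hand_in())"
```

```text
the job is handed in; nothing more can be done
None
```

I packed the caddy and handed the job in at about 22 s on the robot's clock: the low jar, the stick jar and both large cheese blocks measured inside their allowed areas and stood upright. I never touched the tall jar or the two small cubes. The hand-in returned no verdict.

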